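# Square up a pile of plates against locating pins

### The arm

A 6-joint arm with a two-finger parallel gripper is mounted at the origin on the work surface. World frame = base frame: x ahead of the robot, y to its left, z up, the work surface at z = 0. Lengths are in m, angles in rad, forces in N, time in s.
With the tool pointing down it reaches from about 0.3 to 0.875 m from the base axis. Payload 4.2 kg.
Tool frame: the origin (TCP) lies midway between the tips of the shut fingers; the grasp point (between the pads) lies 19 mm behind it; z points along the fingers, y is the line along which they close (so a half turn about z gives the same grasp; the last joint's range is limited). The gripper opens to 85 mm and grips with 20 to 120 N. Pads are 22 mm wide; open, the fingers measure 114 mm over their backs; the gripper's body (76 mm by 85 mm) begins 54 mm behind the grasp point. The pads swing forward as they close: fully open they stand 13 mm farther back than shut.
Start: joints at [-1.314, 0.32, 1.565, -0, 1.257, -0.02], TCP at [0.157, -0.553, 0.196] pointing down, gripper open.
Joint ranges: [-3.11, 3.11], [-0.84, 2.01], [0.21, 2.61], [-1.34, 4.49], [0.05, 2.63], [-2.56, 2.56]. Speed limits (rad/s): [2.57, 2.57, 3.14, 3.14, 3.14, 3.14].

### API

Orientations are given as a unit quaternion [w, x, y, z].
In Python, from workcell import sense, grab_frame, camera_params, job_done, boxes_of gives the robot as it stands.
- The arm moves only by the tool move_arm, never from a script. Its argument "series" is a list of rows, each a list of 7 numbers: the turn, a rotation vector about the tool's x, y, z scaled (see below), then the shift along the tool's x, y, z scaled (see below), then the opening, from -1 (shut) to 1 (fully open). In form: [[rx, ry, rz, dx, dy, dz, fingers], ...]. A call has 1 to 10 rows; each row shifts and turns the commanded pose from where the row before left it, along the tool's axes as they then stand; what a row does not reach is not made up. The controller multiplies each number of a shift by 0.03 m and each number of a turn by 6 degrees. A row lasts 1/8 s, in which the tool goes at most 62.5 mm and 10.7 degrees, less where a joint would pass 70% of its speed; a pose out of reach is approached as far as the arm can. A call with a number of a shift or a turn outside -1 to 1 is refused whole. A call with a gripper value outside its range is refused whole. The fingers move at their own pace and stop on an object; the grip force is fixed at half the most. Time passes only in rows, so rows that do not move let the fingers close. It gives the time, the measured TCP pose, the force, the opening and the grip force at its end, in the units of the state.
- sense(): the state, without advancing time (a new reading comes with each control period).
- grab_frame(name): name is "scene" or "top"; returns the picture (480x640x3 uint8, blue, green, red); there is no depth.
- camera_params(name): a dict with "vertical_fov" (degrees; the focal length in pixels is half the picture's height over the tangent of half this angle, whatever the lens; pixels are square), "cx", "cy" (the principal point, pixels), "k1" (the pictures are not rectified: a ray, as slopes to the right and down, at radius r is drawn at 1 + k1 r^2 times it, then the intrinsics apply), "rvec" (rotation vector, rad) and "tvec" (3), from world to camera coordinates, as OpenCV has them. Camera axes: x right, y down, z forward; pixel columns grow to the right and rows downward; lengths in m; the calibration is good to about 2 mm. A picture is of the moment at which its call begins. camera_params takes no time and is no camera call.
- job_done(): hands the job in; it is judged then, once.
Trained networks look in the newest picture that a camera, given by its name, has taken for a name from the list of things; names that differ only in an ending like _2 or _b are one class to them, and where a whole thing is asked for, a point or a joint stands for the part that bears it (a point fixed in the world has none). Each returns a list of dicts, best first, with "confidence" (0 to 1); they miss things now and then, are a little off and sometimes report something else, mostly with a low value. They report only what shows in the picture. A call takes as long as a camera call. They do not tell look-alikes from the thing itself.
- boxes_of(camera, label): "box" ([left, top, right, bottom] in pixels, round what is visible of it).
The state is a dict: "time": time; "joint_positions": joint angles; "dq": joint speeds; "joint_torque": joint torques, N m; "tcp_pos": TCP position; "orientation": TCP orientation; "ft_force": force on the tool from outside, world axes, zero at the start; "moment": the same for the moment, N m; "gripper_width": finger opening in m; "grasp_force": force on a finger pad.
Only numpy, scipy, OpenCV 4.12 (cv2) and the standard library are available. Lean on these libraries where they do the work, as an engineer would, in place of code of your own. Each camera call takes 0.05 s, during which the arm holds its last target. There are 200 camera calls.

### The job

Take the third long steel plate from the bench and set it down gently, without dropping it, on top of the two that lie askew on the pin fixture. Then nudge the pile square, so that all three plates lie flat exactly one above the other, their long sides flush against the two side pins and their ends up against the end pin. Leave the short plate and everything else on the bench alone.

Things in the scene. Friction and masses are not known exactly. Their poses are not given: they have to be found in the camera images.
- jig: locating fixture fixed to the bench: flat dark steel base 160 x 120 x 8 mm (x, y, z), on it a raised seat (80 x 44 mm, top 26 mm above the bench, a little smaller than a plate, so that plates overhang it), and three upright 12 mm steel pins whose tops are 54 mm above the bench: two along the +y side, one at the +x end. -x and -y sides open. Origin at the centre of its underside.
- home (a point): centre, on the seat's top face, of the place where a plate lies when it touches all three pins; 15, 12, 26 mm from jig in x, y, z. x runs along the plate towards the end pin (pin axis at x = 51, y = 0 mm), y towards the two side pins (axes at x = -38 and +18, y = 31 mm). The seat reaches from x = -40 to 40 and y = -20 to 24 mm.
- plate_low: lower of two flat steel plates that lie roughly piled, askew and some way from the pins, on the fixture's seat. 90 x 50 x 8 mm (x, y, z), about 280 g, with two drilled 10 mm holes. Origin at the centre of its underside, x along its length, z up; its two ends are alike. 
- plate_mid: upper of the two plates on the fixture. 90 x 50 x 8 mm (x, y, z), about 280 g, with two drilled 10 mm holes. Origin at the centre of its underside, x along its length, z up; its two ends are alike. 
- plate_new: third plate of the same long kind, lying flat on the bare bench. 90 x 50 x 8 mm (x, y, z), about 280 g, with two drilled 10 mm holes. Origin at the centre of its underside, x along its length, z up; its two ends are alike. 
- plate_short: odd shorter steel plate, 60 x 50 x 8 mm, one hole in the middle, lying flat on the bench; not part of the job. Origin at the centre of its underside.
- nut: large dark steel hexagon nut, 32 mm across corners, 14 mm high, on the bench beside the job; bystander. Origin under its centre.
- bush: brass flanged bush, 34 mm diameter at the foot, 26 mm high, upright; bystander. Origin under its centre.
- wrench: open-ended wrench lying flat crosswise near the robot; bystander.
- screwdriver: screwdriver lying crosswise near the robot; bystander.
- spray: green bottle with red cap, 56 mm diameter, 140 mm high, upright beyond the job; bystander. Origin under its centre.
- cup: steel cup, 70 mm diameter, 70 mm high, upright beyond the job; bystander. Origin under its centre.
- brush: bench brush lying crosswise beyond the job; bystander.
Mind the look-alikes: they are no part of the job. Leave any blue, purple or turquoise look-alike of the plate_new alone.

How it is judged:
At the end, for the whole second after the job is handed in: All three long plates lie flat in one pile on the fixture's seat, the bench one on top of the other two in their first order, each within 3 mm along and across, and 0.05 rad of turn and tilt, of where it touches all three pins, and at rest (x of plate_low in the frame of home between -0.003 and 0.003 m and y of plate_low in the frame of home between -0.003 and 0.003 m and z of plate_low in the frame of home between -0.003 and 0.003 m and angle between the x axis of each of plate_low, plate_mid, plate_new and the x axis of home, either way round below 0.05 rad and angle between each of plate_low, plate_mid, plate_new's own z axis and vertical below 0.05 rad and linear speed of each of plate_low, plate_mid, plate_new below 0.02 m/s and x of plate_mid in the frame of home between -0.003 and 0.003 m and y of plate_mid in the frame of home between -0.003 and 0.003 m and z of plate_mid in the frame of home between 0.005 and 0.011 m and x of plate_new in the frame of home between -0.003 and 0.003 m and y of plate_new in the frame of home between -0.003 and 0.003 m and z of plate_new in the frame of home between 0.013 and 0.019 m).
It fails at once if the short plate or another bystander on the bench is displaced by more than 25 mm (distance of any of plate_short, nut, bush, wrench, screwdriver, spray, cup, brush from where it was at the start of the episode above 0.025 m).
It fails at once if a long plate is dropped or flung (faster than 0.5 m/s while the fingers do not touch it, a fall of about 13 mm) ((contact force between plate_low and the fingers below 0.05 N and linear speed of plate_low above 0.5 m/s) or (contact force between plate_mid and the fingers below 0.05 N and linear speed of plate_mid above 0.5 m/s) or (contact force between plate_new and the fingers below 0.05 N and linear speed of plate_new above 0.5 m/s)).
It also fails if it takes over 62 s, if anything falls off the work surface, if the arm or the gripper's body presses on something with over 40 N, if the wrist force passes 120 N, or if a joint passes its speed limit or range.

## Working session

There is one attempt and no reset: what is moved stays moved. The work goes in short steps, Python scripts to look and compute and a tool call to move; the robot and the scene stay as the last step left them, time stands still between calls to the robot, and variables do not carry over. Pictures are saved under pics/ and viewed, at most 10 in all, crops included, and the job is handed in when it is done.

Besides the shell and the picture viewer there is one more tool, called after "Request:" as name(argument=value, ...), one argument or row to a line, values as JSON. move_arm: Moves the arm, as the interface text tells. Shifts and turns lie within -1 to 1; 1 stands for 0.03 m of shift or 6 degrees of turn. Its arguments: {"type":"object","properties":{"series":{"type":"array"}},"required":["series"]}

```bash
mkdir -p pics && cat > h.py <<'E'
import numpy as np, cv2
from workcell import *
def cal(n):
    p=camera_params(n); f=240/np.tan(np.radians(p["vertical_fov"])/2)
    return p,f,cv2.Rodrigues(np.array(p["rvec"],float))[0],np.array(p["tvec"],float).ravel()
def proj(n,P):
    p,f,R,t=cal(n); c=np.atleast_2d(P)@R.T+t; s=c[:,:2]/c[:,2:]
    s=s*(1+p["k1"]*(s**2).sum(1,keepdims=True)); return s*f+[p["cx"],p["cy"]]
def unproj(n,uv,z):
    p,f,R,t=cal(n); d=(np.atleast_2d(uv).astype(float)-[p["cx"],p["cy"]])/f; s=d.copy()
    for _ in range(30): s=d/(1+p["k1"]*(s**2).sum(1,keepdims=True))
    r=np.c_[s,np.ones(len(s))]@R; c=-R.T@t; return c+r*((z-c[2])/r[:,2:])
E
python3 - <<'E'
from h import *
s=sense(); print(s)
for n in("top","scene"):
    cv2.imwrite(f"pics/{n}0.png",grab_frame(n)); p,f,R,t=cal(n); print(n,p,f,-R.T@t)
for l in("jig","plate_low","plate_new","plate_short"):
    print(l,[(np.round(b["box"]),round(b["confidence"],2)) for b in boxes_of("top",l)])
E
```

```text
{'time': 0.0, 'joint_positions': array([-1.31401488e+00,  3.20296150e-01,  1.56570926e+00,  8.18855146e-06,
        1.25742000e+00, -2.00078353e-02]), 'dq': array([-6.58899968e-05,  2.02824693e-03,  6.39207838e-04, -1.32706957e-04,
       -6.43909700e-04,  4.44325120e-04]), 'joint_torque': array([-2.74221340e-03, -4.15533507e+01, -2.34162015e+01, -3.93568062e-04,
        8.18387984e-03,  5.59118490e-06]), 'tcp_pos': array([ 0.15698532, -0.55256933,  0.19506816]), 'orientation': array([-9.10424285e-04,  9.90438496e-01,  1.37951970e-01, -1.04367433e-04]), 'ft_force': array([-0.59148469,  0.73271341, -0.63756669]), 'moment': array([-0.02769279,  0.01665908,  0.03106505]), 'grasp_force': 0.0, 'gripper_width': 0.08516151424468327}
top {'vertical_fov': 47.59651947185011, 'cx': 319.14945591547786, 'cy': 246.67212464580123, 'k1': -0.026362850630368976, 'rvec': array([ 2.12009619, -2.13455833,  0.2281286 ]), 'tvec': array([0.01103054, 0.58206115, 0.88995311])} 544.1976090692858 [0.39876319 0.02539673 0.98553351]
scene {'vertical_fov': 54.38096731439546, 'cx': 326.3506142852327, 'cy': 241.58139480501342, 'k1': -0.11784486719238424, 'rvec': array([ 1.24253075,  2.33530807, -0.93091362]), 'tvec': array([ 0.31089229, -0.30749368,  1.41961633])} 467.1803387373864 [1.15855009 0.42180244 0.82846925]
jig [(array([118., 138., 165., 186.]), 0.4)]
plate_low [(array([170., 235., 195., 288.]), 0.5)]
plate_new [(array([187., 124., 233., 153.]), 0.97), (array([373., 288., 417., 339.]), 0.95), (array([477., 287., 521., 346.]), 0.89), (array([238., 278., 292., 330.]), 0.82), (array([314., 232., 354., 288.]), 0.74)]
plate_short [(array([459., 234., 491., 271.]), 0.63)]
```

View pics/top0.png

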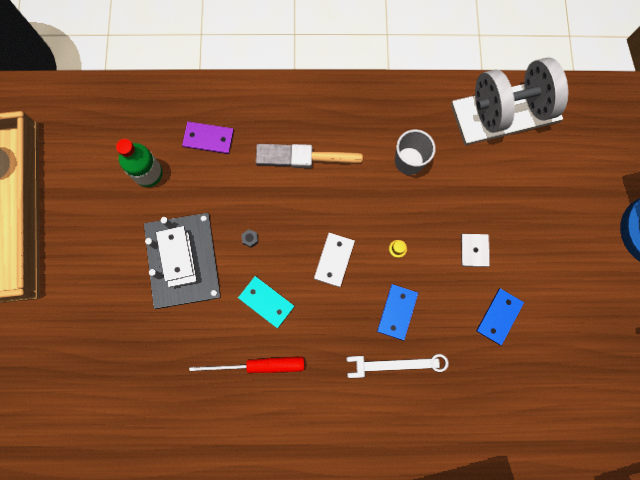

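View pics/scene0.png

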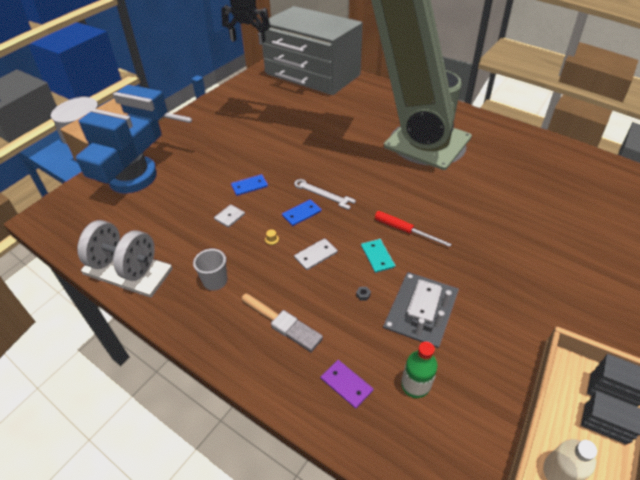

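The top picture shows several look-alikes:
- white long plate at (335,260)
- blue plates at (398,312) and (500,316)
- turquoise plate at (266,302)
- purple plate at (208,137)
- short white plate at (475,250), with one hole
- white plates on the jig at (177,256)

By the description, plate_new is the white one at (335,260). On the jig, the side pins are at (149,241) and (152,272), and the end pin is at (164,220).

```bash
python3 - <<'E'
from h import *
im=cv2.imread("pics/top0.png")
a=cv2.resize(im[205:315,135:235],None,fx=5,fy=5,interpolation=cv2.INTER_CUBIC)
b=cv2.resize(im[225:295,305:365],None,fx=4.8,fy=4.8,interpolation=cv2.INTER_CUBIC)
c=np.zeros((550,800,3),np.uint8); c[:550,:500]=a; c[:b.shape[0],505:505+b.shape[1]]=b
cv2.imwrite("pics/crop0.png",c)
g=im.min(2); m=(g>150).astype(np.uint8); n,l,st,ce=cv2.connectedComponentsWithStats(m)
for i in range(1,n):
    if st[i,4]>8 and 130<ce[i][0]<380 and 205<ce[i][1]<310: print(st[i],ce[i].round(1))
i=l[250,335]
pts=np.argwhere(l==i)[:,::-1]; w=unproj("top",pts,0.008)[:,:2]
r=cv2.minAreaRect((w*1000).astype(np.float32)); print(r)
E
```

```text
[161 217   6   6  33] [163.4 219.6]
[201 216   6   5  26] [203.2 217.9]
[ 156  226   40   61 1621] [175.4 255.7]
[ 314  233   41   54 1313] [333.9 259.2]
[145 238   7   7  37] [148.  240.6]
[149 269   6   7  35] [151.6 271.9]
[211 290   6   6  29] [213.3 292.6]
((568.8208618164062, -20.790180206298828), (50.728919982910156, 89.74717712402344), 71.33660125732422)
```

View pics/crop0.png

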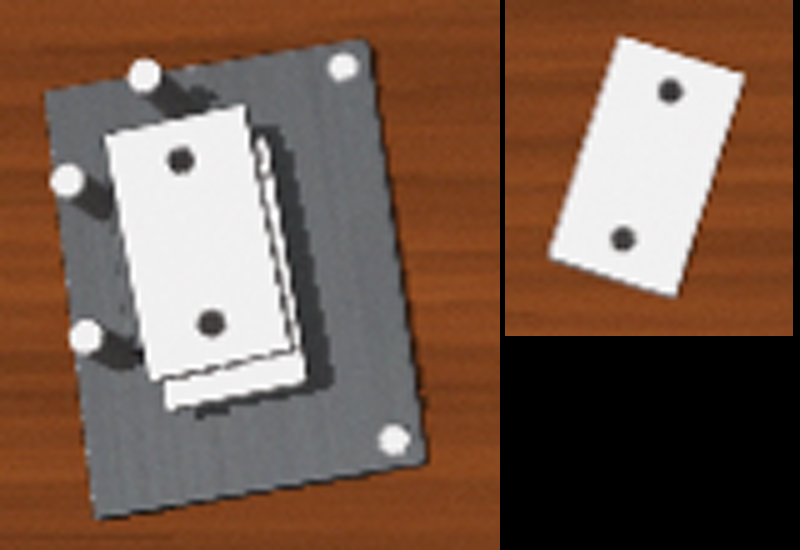

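```bash
cat >> h.py <<'E'
from scipy.optimize import least_squares
def fit(n,loc,uv,x0):
    loc=np.asarray(loc,float)
    def W(p):
        c,s=np.cos(p[2]),np.sin(p[2]); return np.c_[p[0]+c*loc[:,0]-s*loc[:,1],p[1]+s*loc[:,0]+c*loc[:,1],loc[:,2]]
    r=least_squares(lambda p:(proj(n,W(p))-uv).ravel(),x0); return r.x,r.fun.reshape(-1,2)
def inhome(home,p):
    d=np.array(p[:2])-home[:2]; c,s=np.cos(home[2]),np.sin(home[2])
    return np.array([c*d[0]+s*d[1],-s*d[0]+c*d[1]])*1000, np.degrees(p[2]-home[2])
E
python3 - <<'E'
from h import *
C=lambda q:(np.array(q,float)+.5)/5-.5+[135,205]
pin=np.array([[51,0,28],[-38,31,28],[18,31,28]])/1000+[0,0,.026]
puv=[[163.4,219.6],[151.6,271.9],[148,240.6]]
base=[[.065,.048,.008],[.065,-.072,.008],[-.095,-.072,.008],[-.095,.048,.008]]
buv=C([[45,92],[365,40],[428,463],[98,518]])
h,r=fit("top",np.r_[pin,base],np.r_[puv,buv],[.57,.27,.15]); print("home",h,np.degrees(h[2]));print(r.round(2))
hp,_=fit("top",pin,puv,h); print("pins only",hp)
L,Wd=.045,.025
m,r=fit("top",[[L,Wd,.042],[L,-Wd,.042],[-L,-Wd,.042],[-L,Wd,.042]],C([[105,137],[246,105],[295,350],[152,381]]),h); print("mid",m,inhome(h,m),r.round(1).tolist())
l,r=fit("top",[[-L,-Wd,.034],[-L,Wd,.034]],C([[303,381],[167,411]]),h); print("low",l,inhome(h,l),r.round(1).tolist())
n,r=fit("top",[[L,Wd,.008],[L,-Wd,.008],[-L,-Wd,.008],[-L,Wd,.008]],
 (np.array([[620-505,37],[745-505,73],[676-505,297],[549-505,256]])+.5)/4.8-.5+[305,225],[.57,-.02,-.33]); print("new",n,np.degrees(n[2]),r.round(1).tolist())
print("spray cap",unproj("top",[[125,146]],.14))
np.save("home.npy",h)
E
```

```text
home [0.58210651 0.27146794 0.16834998] 9.645743374934005
[[ 0.16  0.08]
 [ 0.36  0.2 ]
 [ 0.17  0.17]
 [-0.34 -0.17]
 [ 0.3  -0.64]
 [-0.05 -0.15]
 [-0.63  0.45]]
pins only [0.58228981 0.27191148 0.16437011]
mid [0.57492766 0.2613077  0.22849603] (array([-8.7797671 , -8.81374742]), np.float64(3.446115065542507)) [[0.3, -0.1], [-0.2, -0.0], [-0.2, -0.2], [0.1, 0.2]]
low [0.5654436  0.25802195 0.21406319] (array([-18.68028596, -10.46393267]), np.float64(2.6191739103273233)) [[0.5, -0.1], [-0.5, 0.1]]
new [ 0.56883244 -0.0214136  -0.31333622] -17.952842838765942 [[0.0, -0.4], [-0.1, 0.2], [-0.0, -0.0], [0.1, 0.2]]
spray cap [[0.73560969 0.32577595 0.14      ]]
```

plate_new was fitted at 50 x 90 mm, which confirms the choice. I'm turning the tool first, then moving over it.

Request:
move_arm(
  series=[
    [0,0,0.95,0,0,0,0.45],
    [0,0,0.95,0,0,0,0.45],
    [0,0,0.95,0,0,0,0.45],
    [0,0,0.95,0,0,0,0.45],
    [0,0,0.95,0,0,0,0.45],
    [0,0,0.95,0,0,0,0.45],
  ],
)

```text
time: 1.05
tcp_pos: [0.1571, -0.5531, 0.1959]
orientation: [-0.0, 0.987, -0.161, -0.0]
ft_force: [-0.4, -0.0, -0.4]
gripper_width: 0.0616
grasp_force: 0.0
```

Request:
move_arm(
  series=[
    [0,0,0,0.34,-0.96,0,0.45],
    [0,0,0,0.34,-0.96,0,0.45],
    [0,0,0,0.34,-0.96,0,0.45],
    [0,0,0,0.34,-0.96,0,0.45],
    [0,0,0,0.34,-0.96,0,0.45],
    [0,0,0,0.34,-0.96,0,0.45],
    [0,0,0,0.34,-0.96,0,0.45],
    [0,0,0,0.34,-0.96,0,0.45],
    [0,0,0,0.34,-0.96,0,0.45],
    [0,0,0,0.34,-0.96,0,0.45],
  ],
)

```text
time: 2.3
tcp_pos: [0.3451, -0.311, 0.196]
orientation: [0.0, 0.987, -0.159, 0.0]
ft_force: [-0.1, -0.2, 0.1]
gripper_width: 0.062
grasp_force: 0.0
```

Request:
move_arm(
  series=[
    [0,0,0,0.34,-0.96,0,0.45],
    [0,0,0,0.34,-0.96,0,0.45],
    [0,0,0,0.34,-0.96,0,0.45],
    [0,0,0,0.34,-0.96,0,0.45],
    [0,0,0,0.34,-0.96,0,0.45],
    [0,0,0,0.34,-0.96,0,0.45],
    [0,0,0,0.34,-0.96,0.3,0.45],
    [0,0,0,0.34,-0.96,0.3,0.45],
    [0,0,0,0.34,-0.96,0.3,0.45],
    [0,0,0,0.34,-0.96,0.3,0.45],
  ],
)

```text
time: 3.55
tcp_pos: [0.5326, -0.0697, 0.1596]
orientation: [0.0, 0.987, -0.159, 0.0]
ft_force: [0.5, -0.2, 0.3]
gripper_width: 0.0621
grasp_force: 0.0
```

Request:
move_arm(
  series=[
    [0,0,0,0.34,-0.96,0.5,0.45],
    [0,0,0,0.34,-0.96,0.5,0.45],
    [0,0,0,0,0,0.5,0.45],
    [0,0,0,0,0,0,0.45],
  ],
)

```text
time: 4.05
tcp_pos: [0.5679, -0.0227, 0.1135]
orientation: [0.0, 0.987, -0.159, -0.002]
ft_force: [0.3, -0.4, 0.3]
gripper_width: 0.0618
grasp_force: 0.0
```

```bash
cat >> h.py <<'E'
def togo(xy,yaw,z):
    s=sense(); q=s["orientation"]; from scipy.spatial.transform import Rotation as Ro
    R=Ro.from_quat([q[1],q[2],q[3],q[0]]).as_matrix(); y0=np.degrees(np.arctan2(R[1,0],R[0,0]))
    d=np.r_[xy,z]-s["tcp_pos"]; a=np.radians(yaw); E=np.array([[np.cos(a),np.sin(a),0],[np.sin(a),-np.cos(a),0],[0,0,-1]])
    print("t",s["time"],"yaw",y0,"tilt",np.degrees(np.arccos(-R[2,2])),"turn units",(y0-yaw)/6,"shift units after turn",(E@d/.03).round(3),"F",s["ft_force"].round(1),"w",s["gripper_width"],"tcp",s["tcp_pos"].round(4))
E
python3 - <<'E'
from h import *
togo([.5688,-.0212],-18.2,.010)
E
```

```text
t 4.05 yaw -18.330724509637353 tilt 0.21923368754847086 turn units -0.02178741827289225 shift units after turn [ 0.012 -0.055  3.449] F [ 0.3 -0.4  0.3] w 0.061781371895077326 tcp [ 0.5679 -0.0227  0.1135]
```

Request:
move_arm(
  series=[
    [0,0,0,0,-0.05,0.6,0.45],
    [0,0,0,0,0,0.8,0.45],
    [0,0,0,0,0,0.8,0.45],
    [0,0,0,0,0,0.8,0.45],
    [0,0,0,0,0,0.5,0.45],
    [0,0,0,0,0,0.1,0.45],
    [0,0,0,0,0,0,0.45],
  ],
)

```text
time: 4.92
tcp_pos: [0.5704, -0.0212, 0.0076]
orientation: [-0.0, 0.987, -0.16, 0.001]
ft_force: [-1.0, 0.7, 0.3]
gripper_width: 0.0618
grasp_force: 0.0
```

Request:
move_arm(
  series=[
    [0,0,0,0,0,0.07,0.45],
    [0,0,0,0,0,0.07,0.45],
    [0,0,0,0,0,0,0.45],
  ],
)

```text
time: 5.3
tcp_pos: [0.5699, -0.0209, 0.0028]
orientation: [0.0, 0.987, -0.159, 0.0]
ft_force: [-0.3, 0.9, 0.7]
gripper_width: 0.0618
grasp_force: 0.0
```

Request:
move_arm(
  series=[
    [0,0,0,0,0,0.07,0.45],
    [0,0,0,0,0,0.07,0.45],
    [0,0,0,0,0,0,0.45],
  ],
)

```text
time: 5.68
tcp_pos: [0.5698, -0.0209, -0.0018]
orientation: [0.0, 0.987, -0.159, -0.0]
ft_force: [-0.2, -0.4, 0.5]
gripper_width: 0.0621
grasp_force: 0.0
```

Request:
move_arm(
  series=[
    [0,0,0,0,0,0.05,0.45],
    [0,0,0,0,0,0,0.45],
  ],
)

```text
time: 5.92
tcp_pos: [0.5699, -0.0209, -0.0031]
orientation: [0.0, 0.987, -0.159, -0.0]
ft_force: [-0.7, -0.4, -0.1]
gripper_width: 0.0622
grasp_force: 0.0
```

Request:
move_arm(
  series=[
    [0,0,0,0,0,0,-0.5],
    [0,0,0,0,0,0,-0.5],
    [0,0,0,0,0,0,-0.5],
    [0,0,0,0,0,0,-0.5],
    [0,0,0,0,0,0,-0.5],
  ],
)

```text
time: 6.55
tcp_pos: [0.57, -0.0209, -0.003]
orientation: [0.0, 0.987, -0.159, 0.0]
ft_force: [-0.7, 0.2, -0.3]
gripper_width: 0.0212
grasp_force: 0.0
```

```bash
python3 - <<'E'
from h import *
a=cv2.resize(grab_frame("top")[190:310,270:400],(650,600),interpolation=cv2.INTER_CUBIC)
b=cv2.resize(grab_frame("scene")[180:300,260:360],None,fx=4,fy=4,interpolation=cv2.INTER_CUBIC)
c=np.zeros((600,800,3),np.uint8); c[:480,:400]=cv2.resize(a,(400,369))[0:369].repeat(1,0) if 0 else 0
c[:369,:400]=cv2.resize(a,(400,369)); c[:480,400:800]=b
cv2.imwrite("pics/g1.png",c)
E
```

```text
(no output)
```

View pics/g1.png

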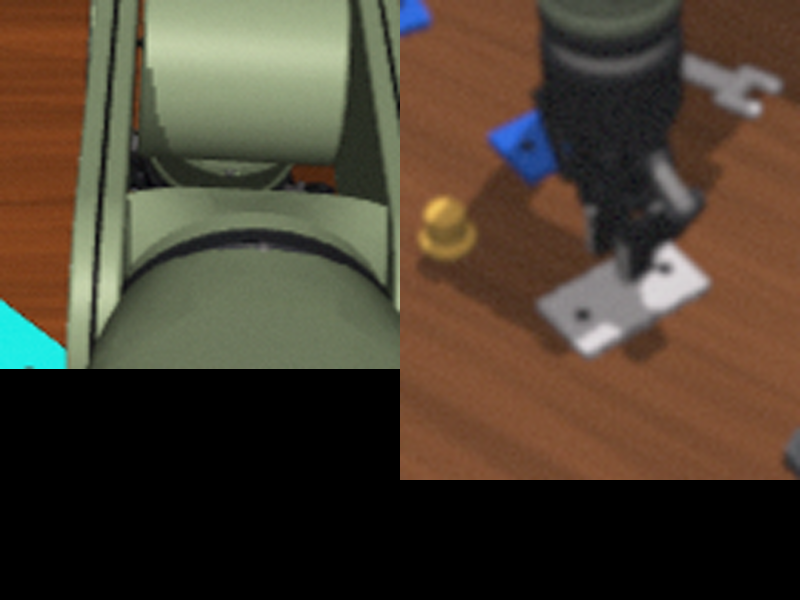

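The scene crop shows the fingers shut just above the plate at (630,280 in the crop), so the tips sit higher than I assumed. I'm opening and going deeper while watching the force.

Request:
move_arm(
  series=[
    [0,0,0,0,0,0,0.5],
    [0,0,0,0,0,0,0.5],
    [0,0,0,0,0,0,0.5],
    [0,0,0,0,0,0,0.5],
    [0,0,0,0,0,0.07,0.5],
    [0,0,0,0,0,0,0.5],
  ],
)

```text
time: 7.4
tcp_pos: [0.5698, -0.0209, -0.0053]
orientation: [0.0, 0.987, -0.159, -0.0]
ft_force: [-0.0, -0.8, 0.3]
gripper_width: 0.064
grasp_force: 0.0
```

Request:
move_arm(
  series=[
    [0,0,0,0,0,0.07,0.5],
    [0,0,0,0,0,0,0.5],
  ],
)

```text
time: 7.65
tcp_pos: [0.5698, -0.0209, -0.0074]
orientation: [0.0, 0.987, -0.159, -0.0]
ft_force: [-0.6, -0.2, -0.4]
gripper_width: 0.0641
grasp_force: 0.0
```

Request:
move_arm(
  series=[
    [0,0,0,0,0,0.07,0.5],
    [0,0,0,0,0,0,0.5],
  ],
)

```text
time: 7.9
tcp_pos: [0.5699, -0.0209, -0.0095]
orientation: [0.0, 0.987, -0.159, -0.0]
ft_force: [-0.4, -0.2, -0.2]
gripper_width: 0.0638
grasp_force: 0.0
```

Request:
move_arm(
  series=[
    [0,0,0,0,0,0.07,0.5],
    [0,0,0,0,0,0,0.5],
  ],
)

```text
time: 8.15
tcp_pos: [0.5698, -0.0209, -0.0116]
orientation: [0.0, 0.987, -0.159, -0.0]
ft_force: [-0.7, 0.6, -0.3]
gripper_width: 0.0638
grasp_force: 0.0
```

Request:
move_arm(
  series=[
    [0,0,0,0,0,0.05,0.5],
    [0,0,0,0,0,0,0.5],
  ],
)

```text
time: 8.4
tcp_pos: [0.5699, -0.0209, -0.013]
orientation: [0.0, 0.987, -0.159, -0.0]
ft_force: [0.0, 0.2, 0.7]
gripper_width: 0.0643
grasp_force: 0.0
```

Request:
move_arm(
  series=[
    [0,0,0,0,0,0,0.1],
    [0,0,0,0,0,0,0.1],
    [0,0,0,0,0,0,0.1],
  ],
)

```text
time: 8.78
tcp_pos: [0.57, -0.0209, -0.0129]
orientation: [0.0, 0.987, -0.159, 0.0]
ft_force: [-0.9, 0.1, -0.1]
gripper_width: 0.0468
grasp_force: 0.0
```

```bash
python3 - <<'E'
from h import *
im=grab_frame("scene")
p=proj("scene",np.array([sense()["tcp_pos"],[.5688,-.0212,.008]])); print(p)
b=cv2.resize(im[170:310,240:400],(800,600),interpolation=cv2.INTER_CUBIC)
q=((p-[240,170])*[5,600/140]).astype(int)
cv2.circle(b,q[0].tolist(),4,(0,0,255),-1); cv2.circle(b,q[1].tolist(),4,(0,255,0),-1)
cv2.imwrite("pics/g2.png",b)
print(sense())
E
```

```text
[[315.20569113 257.89854179]
 [315.1527895  251.70752352]]
{'time': 8.825, 'joint_positions': array([-5.67782433e-02,  5.19453063e-01,  1.83860027e+00, -9.79267697e-05,
        7.83418065e-01,  1.83420207e+00]), 'dq': array([ 0.0006122 , -0.00149841, -0.00063266,  0.00056907,  0.00112053,
        0.00044907]), 'joint_torque': array([ 2.25794106e-04, -4.52523816e+01, -1.66621506e+01, -2.94299043e-04,
        1.19044699e-05,  3.74026399e-05]), 'tcp_pos': array([ 0.57001059, -0.02090494, -0.01286091]), 'orientation': array([ 2.81189150e-05,  9.87218149e-01, -1.59374781e-01,  6.38692506e-05]), 'ft_force': array([0.03152673, 0.18988199, 0.07035474]), 'moment': array([-0.02144924, -0.03311602, -0.00328748]), 'grasp_force': 0.0, 'gripper_width': 0.046659439357749855}
```

View pics/g2.png

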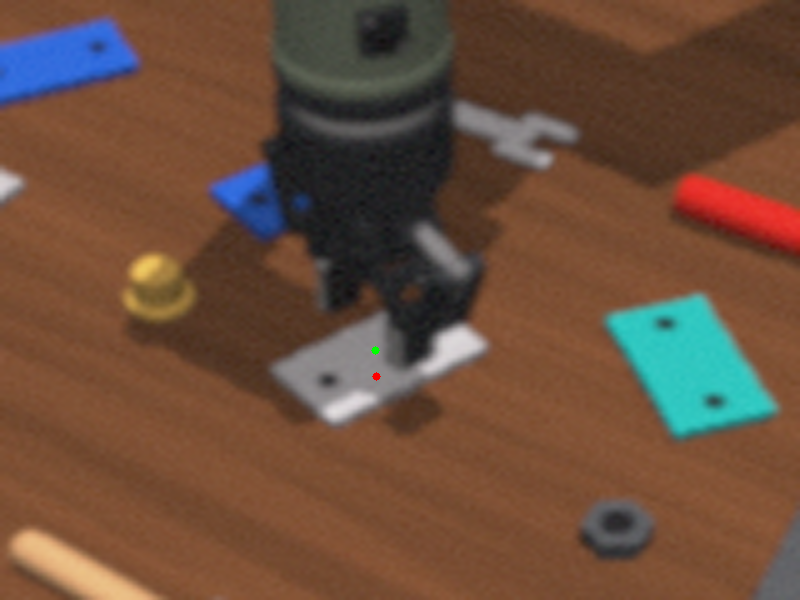

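Red is the reported TCP and green is the plate centre. The real tips hang about 20 mm above the bench, at roughly (370,335) in the crop, although xy agrees. I'll find the bench by touch.

Request:
move_arm(
  series=[
    [0,0,0,0,0,0,0.5],
    [0,0,0,0,0,0,0.5],
    [0,0,0,0,0,0,0.5],
    [0,0,0,0,0,0.15,0.5],
    [0,0,0,0,0,0.15,0.5],
    [0,0,0,0,0,0,0.5],
  ],
)

```text
time: 9.57
tcp_pos: [0.5695, -0.0209, -0.0225]
orientation: [0.0, 0.987, -0.159, -0.001]
ft_force: [-0.5, -0.8, 0.1]
gripper_width: 0.0642
grasp_force: 0.0
```

Request:
move_arm(
  series=[
    [0,0,0,0,0,0.07,0.5],
    [0,0,0,0,0,0.07,0.5],
    [0,0,0,0,0,0,0.5],
  ],
)

```text
time: 9.95
tcp_pos: [0.5698, -0.0209, -0.0263]
orientation: [0.0, 0.987, -0.159, -0.0]
ft_force: [0.5, -0.3, 0.6]
gripper_width: 0.0641
grasp_force: 0.0
```

Request:
move_arm(
  series=[
    [0,0,0,0,0,0.05,0.5],
    [0,0,0,0,0,0,0.5],
  ],
)

```text
time: 10.2
tcp_pos: [0.5699, -0.0209, -0.0277]
orientation: [0.0, 0.987, -0.159, -0.0]
ft_force: [-0.1, 0.4, -0.1]
gripper_width: 0.0644
grasp_force: 0.0
```

Request:
move_arm(
  series=[
    [0,0,0,0,0,0.05,0.5],
    [0,0,0,0,0,0,0.5],
  ],
)

```text
time: 10.45
tcp_pos: [0.5699, -0.0209, -0.0292]
orientation: [0.0, 0.987, -0.159, -0.0]
ft_force: [0.2, 0.6, 0.6]
gripper_width: 0.0638
grasp_force: 0.0
```

Request:
move_arm(
  series=[
    [0,0,0,0,0,0,0.1],
    [0,0,0,0,0,0,0.1],
    [0,0,0,0,0,0,0.1],
  ],
)

```text
time: 10.82
tcp_pos: [0.57, -0.0209, -0.0291]
orientation: [0.0, 0.987, -0.159, 0.0]
ft_force: [-0.3, 0.0, -0.1]
gripper_width: 0.047
grasp_force: 0.0
```

Request:
move_arm(
  series=[
    [0,0,0,0,0,0.04,0.1],
    [0,0,0,0,0,0.04,0.1],
    [0,0,0,0,0,0,0.1],
  ],
)

```text
time: 11.2
tcp_pos: [0.5702, -0.0209, -0.03]
orientation: [-0.0, 0.987, -0.159, 0.0]
ft_force: [-3.6, -0.8, 10.6]
gripper_width: 0.0466
grasp_force: 5.3
```

Request:
move_arm(
  series=[
    [0,0,0,0,0,0.04,0.1],
    [0,0,0,0,0,0,0.1],
  ],
)

```text
time: 11.45
tcp_pos: [0.5703, -0.0209, -0.0302]
orientation: [-0.0, 0.987, -0.159, 0.001]
ft_force: [-4.4, -1.1, 18.0]
gripper_width: 0.0473
grasp_force: 9.0
```

Request:
move_arm(
  series=[
    [0,0,0,0,0,0.04,0.1],
    [0,0,0,0,0,0,0.1],
  ],
)

```text
time: 11.7
tcp_pos: [0.5703, -0.0209, -0.0303]
orientation: [-0.0, 0.987, -0.159, 0.001]
ft_force: [-7.9, -0.4, 25.6]
gripper_width: 0.0472
grasp_force: 12.8
```

The tips touched the plate top (z = 8 mm) at TCP z = -0.0298, so tip height is TCP + 37.8 mm at 47 mm opening. I'm backing off, opening and going 1.5 mm above the bench.

Request:
move_arm(
  series=[
    [0,0,0,0,0,-0.17,0.1],
    [0,0,0,0,0,0,0.5],
    [0,0,0,0,0,0,0.5],
    [0,0,0,0,0,0,0.5],
    [0,0,0,0,0,0.12,0.5],
    [0,0,0,0,0,0,0.5],
  ],
)

```text
time: 12.45
tcp_pos: [0.5696, -0.0209, -0.033]
orientation: [0.0, 0.987, -0.159, -0.001]
ft_force: [-1.0, -0.3, -0.8]
gripper_width: 0.0641
grasp_force: 0.0
```

Request:
move_arm(
  series=[
    [0,0,0,0,0,0.06,0.5],
    [0,0,0,0,0,0.06,0.5],
    [0,0,0,0,0,0,0.5],
  ],
)

```text
time: 12.82
tcp_pos: [0.5699, -0.0209, -0.0362]
orientation: [0.0, 0.987, -0.159, -0.0]
ft_force: [0.7, 0.1, 0.6]
gripper_width: 0.064
grasp_force: 0.0
```

Request:
move_arm(
  series=[
    [0,0,0,0,0,0,0],
    [0,0,0,0,0,0,0],
    [0,0,0,0,0,0,0],
    [0,0,0,0,0,0,-0.2],
  ],
)

```text
time: 13.32
tcp_pos: [0.5703, -0.0208, -0.0354]
orientation: [-0.0, 0.987, -0.159, 0.0]
ft_force: [-1.4, 1.6, 4.9]
gripper_width: 0.0476
grasp_force: 61.9
```

Request:
move_arm(
  series=[
    [0,0,0,0,0,-0.2,-0.2],
    [0,0,0,0,0,-0.5,-0.2],
    [0,0,0,0,0,-0.8,-0.2],
    [0,0,0,0,0,-0.8,-0.2],
    [0,0,0,0,0,-0.5,-0.2],
    [0,0,0,0,0,0,-0.2],
  ],
)

```text
time: 14.08
tcp_pos: [0.5708, -0.021, 0.0493]
orientation: [-0.0, 0.987, -0.159, 0.001]
ft_force: [-0.1, -0.1, -4.7]
gripper_width: 0.0476
grasp_force: 62.6
```

Request:
move_arm(
  series=[
    [0,0,-0.93,0,0,0,-0.2],
    [0,0,-0.93,0,0,0,-0.2],
    [0,0,-0.93,0,0,0,-0.2],
    [0,0,-0.93,0,0,0,-0.2],
    [0,0,-0.93,0,0,0,-0.2],
    [0,0,0,0,0,0,-0.2],
  ],
)

```text
time: 14.82
tcp_pos: [0.5692, -0.0209, 0.0469]
orientation: [-0.0, 0.997, 0.083, -0.001]
ft_force: [-0.8, -0.1, -4.4]
gripper_width: 0.0479
grasp_force: 62.6
```

```bash
python3 - <<'E'
from h import *
h=np.load("home.npy"); a=h[2]; R=np.array([[np.cos(a),-np.sin(a)],[np.sin(a),np.cos(a)]])
togo(h[:2]+R@[-.010,-.008],9.65,.0085)
cv2.imwrite("pics/g3.png",cv2.resize(grab_frame("scene")[130:310,240:480],(800,600),interpolation=cv2.INTER_CUBIC))
E
```

```text
t 14.825 yaw 9.49025874208153 tilt 0.12872803819427536 turn units -0.026623542986411824 shift units after turn [ 1.726 -9.269  1.281] F [-0.8 -0.1 -4.4] w 0.04794693721069824 tcp [ 0.5692 -0.0209  0.0469]
```

View pics/g3.png

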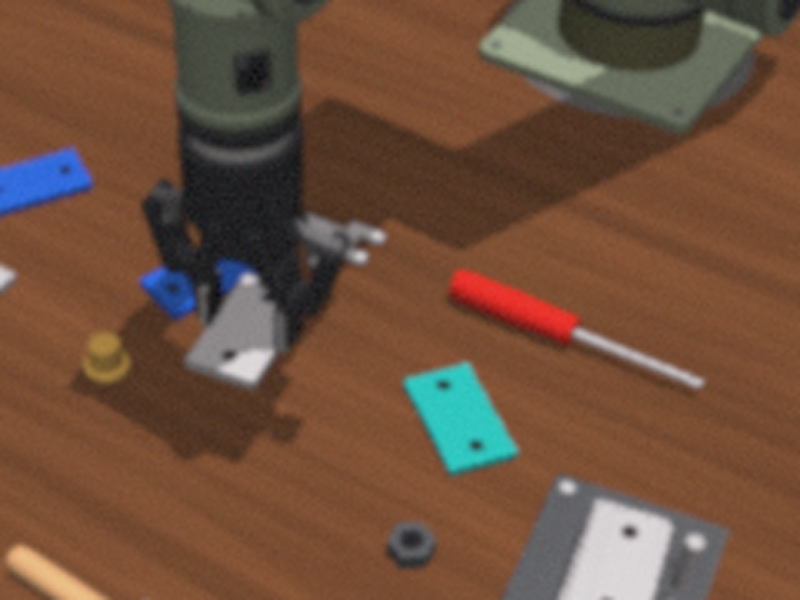

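Plate held level. I'm carrying it over the pile.

Request:
move_arm(
  series=[
    [0,0,0,0.17,-0.5,0,-0.2],
    [0,0,0,0.17,-1,0,-0.2],
    [0,0,0,0.17,-1,0,-0.2],
    [0,0,0,0.17,-1,0,-0.2],
    [0,0,0,0.17,-1,0,-0.2],
    [0,0,0,0.17,-1,0,-0.2],
    [0,0,0,0.17,-1,0,-0.2],
    [0,0,0,0.17,-1,0,-0.2],
    [0,0,0,0.17,-1,0,-0.2],
    [0,0,0,0.17,-0.77,0,-0.2],
  ],
)

```text
time: 16.12
tcp_pos: [0.5736, 0.264, 0.0478]
orientation: [-0.0, 0.996, 0.084, -0.0]
ft_force: [0.7, 0.1, -3.1]
gripper_width: 0.0478
grasp_force: 62.6
```

Request:
move_arm(
  series=[
    [0,0,-0.03,0,0,0.3,-0.2],
    [0,0,0,0,0,0.3,-0.2],
    [0,0,0,0,0,0.3,-0.2],
    [0,0,0,0,0,0.1,-0.2],
    [0,0,0,0,0,0,-0.2],
  ],
)

```text
time: 16.75
tcp_pos: [0.5741, 0.2613, 0.0177]
orientation: [0.0, 0.996, 0.084, -0.0]
ft_force: [0.8, 0.7, -2.3]
gripper_width: 0.0477
grasp_force: 62.6
```

```bash
python3 - <<'E'
from h import *
h=np.load("home.npy"); a=h[2]; R=np.array([[np.cos(a),-np.sin(a)],[np.sin(a),np.cos(a)]])
togo(h[:2]+R@[-.010,-.008],9.65,.0085)
im=grab_frame("top");
b=boxes_of("top","spray"); print(b[:1])
c=np.zeros((560,800,3),np.uint8); c[:,:420]=cv2.resize(im[195:335,130:235],(420,560),interpolation=cv2.INTER_CUBIC)
c[:380,420:]=cv2.resize(grab_frame("scene")[260:360,370:470],(380,380),interpolation=cv2.INTER_CUBIC)
cv2.imwrite("pics/g4.png",c)
E
```

```text
t 16.75 yaw 9.693204267254828 tilt 0.03597821227875372 turn units 0.0072007112091379 shift units after turn [-0.012 -0.024  0.306] F [ 0.8  0.7 -2.3] w 0.0476956357900839 tcp [0.5741 0.2613 0.0177]
[{'box': [118.0, 139.2, 162.7, 181.5], 'confidence': 0.91}]
```

View pics/g4.png

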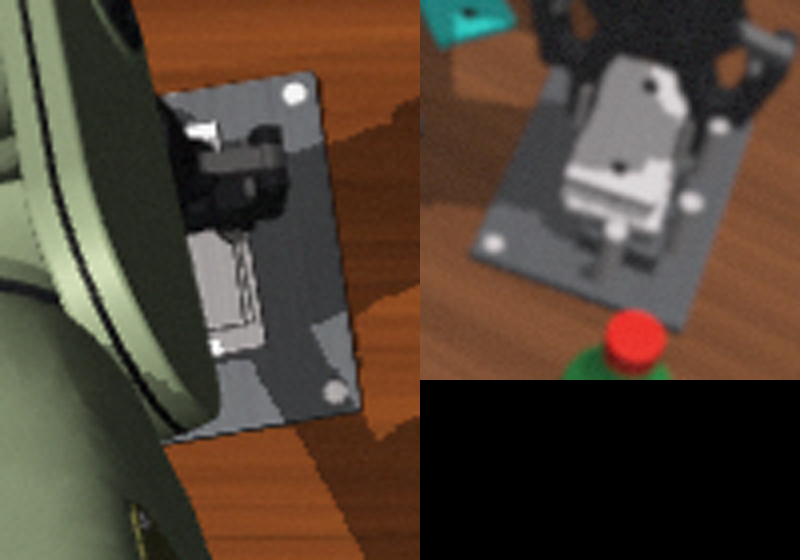

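The scene crop shows the new plate level over the pile at (625,150), with the fingers between the pins and the spray bottle clear. I'm lowering it until it touches.

Request:
move_arm(
  series=[
    [0,0,0,0,0,0.1,-0.2],
    [0,0,0,0,0,0.1,-0.2],
    [0,0,0,0,0,0.1,-0.2],
    [0,0,0,0,0,0,-0.2],
  ],
)

```text
time: 17.4
tcp_pos: [0.5738, 0.2617, 0.0085]
orientation: [0.0, 0.996, 0.085, -0.0]
ft_force: [0.5, -0.5, -3.0]
gripper_width: 0.0476
grasp_force: 62.6
```

Request:
move_arm(
  series=[
    [0,0,0,0,0,0.04,-0.2],
    [0,0,0,0,0,0.03,-0.2],
    [0,0,0,0,0,0,-0.2],
  ],
)

```text
time: 17.77
tcp_pos: [0.5741, 0.2618, 0.0069]
orientation: [0.0, 0.996, 0.085, -0.0]
ft_force: [0.1, 0.8, -3.2]
gripper_width: 0.0479
grasp_force: 62.6
```

Request:
move_arm(
  series=[
    [0,0,0,0,0,0.04,-0.2],
    [0,0,0,0,0,0,-0.2],
  ],
)

```text
time: 18.02
tcp_pos: [0.5742, 0.2619, 0.0067]
orientation: [-0.0, 0.996, 0.085, 0.0]
ft_force: [-2.5, -2.2, 4.9]
gripper_width: 0.0476
grasp_force: 63.4
```

Request:
move_arm(
  series=[
    [0,0,0,0,0,0.04,-0.2],
    [0,0,0,0,0,0,-0.2],
  ],
)

```text
time: 18.27
tcp_pos: [0.5742, 0.2619, 0.0066]
orientation: [-0.0, 0.996, 0.085, 0.001]
ft_force: [-4.5, -1.6, 10.8]
gripper_width: 0.0476
grasp_force: 64.2
```

The plate is resting on the pile. I'm releasing it, then lowering the fingers beside all three plates and squeezing lightly to square them up.

Request:
move_arm(
  series=[
    [0,0,0,0,0,-0.1,-0.2],
    [0,0,0,0,0,0,0.2],
    [0,0,0,0,0,0,0.5],
    [0,0,0,0,0,0,0.5],
    [0,0,0,0,0,0,0.5],
    [0,0,0,0,0,0,0.5],
  ],
)

```text
time: 19.02
tcp_pos: [0.5741, 0.2618, 0.0074]
orientation: [0.0, 0.996, 0.085, 0.0]
ft_force: [-0.9, -0.0, -0.0]
gripper_width: 0.0639
grasp_force: 0.0
```

Request:
move_arm(
  series=[
    [0,0,0,0,0,0.1,0.5],
    [0,0,0,0,0,0.1,0.5],
    [0,0,0,0,0,0.1,0.5],
    [0,0,0,0,0,0.1,0.5],
    [0,0,0,0,0,0.1,0.5],
    [0,0,0,0,0,0,0.5],
  ],
)

```text
time: 19.77
tcp_pos: [0.5739, 0.2617, -0.0079]
orientation: [0.0, 0.996, 0.085, -0.0]
ft_force: [0.4, -1.1, 0.0]
gripper_width: 0.0637
grasp_force: 0.0
```

Request:
move_arm(
  series=[
    [0,0,0,0,0,0.06,0.5],
    [0,0,0,0,0,0,0.5],
    [0,0,0,0,0,0,0.25],
    [0,0,0,0,0,0,0.15],
    [0,0,0,0,0,0,0.1],
    [0,0,0,0,0,0,0.1],
    [0,0,0,0,0,0,0.1],
  ],
)

```text
time: 20.65
tcp_pos: [0.5745, 0.26, -0.0083]
orientation: [0.001, 0.996, 0.085, 0.0]
ft_force: [-0.1, -6.0, 6.4]
gripper_width: 0.0494
grasp_force: 62.5
```

Request:
move_arm(
  series=[
    [0,0,0,0,0,0,0.3],
    [0,0,0,0,0,-0.06,0.3],
    [0,0,0,0,0,0,0.1],
    [0,0,0,0,0,0,0],
    [0,0,0,0,0,0,0],
    [0,0,0,0,0,0,0],
  ],
)

```text
time: 21.4
tcp_pos: [0.5743, 0.2612, -0.0068]
orientation: [0.001, 0.996, 0.085, 0.0]
ft_force: [0.0, -3.6, 5.6]
gripper_width: 0.0491
grasp_force: 64.0
```

Squeezed. I'm opening a little and pushing the pile +y with the inner -y pad.

Request:
move_arm(
  series=[
    [0,0,0,0,0,0,0.28],
    [0,0,0,0,0,0,0.28],
    [0,0,0,0,-0.1,0.03,0.28],
    [0,0,0,0,-0.1,0,0.28],
    [0,0,0,0,-0.1,0,0.28],
    [0,0,0,0,0,0,0.28],
  ],
)

```text
time: 22.15
tcp_pos: [0.5726, 0.2688, -0.0083]
orientation: [0.002, 0.996, 0.086, -0.0]
ft_force: [0.7, -7.0, 2.8]
gripper_width: 0.0545
grasp_force: 3.4
```

Request:
move_arm(
  series=[
    [0,0,0,0,-0.04,0,0.28],
    [0,0,0,0,0,0,0.28],
  ],
)

```text
time: 22.4
tcp_pos: [0.5725, 0.2696, -0.0082]
orientation: [0.002, 0.996, 0.086, -0.0]
ft_force: [1.0, -7.3, 3.6]
gripper_width: 0.0544
grasp_force: 3.8
```

Request:
move_arm(
  series=[
    [0,0,0,0,-0.04,0,0.28],
    [0,0,0,0,0,0,0.28],
  ],
)

```text
time: 22.65
tcp_pos: [0.5723, 0.2708, -0.0082]
orientation: [0.002, 0.996, 0.085, -0.0]
ft_force: [0.5, -7.5, 4.2]
gripper_width: 0.0544
grasp_force: 3.9
```

Request:
move_arm(
  series=[
    [0,0,0,0,-0.04,0,0.28],
    [0,0,0,0,0,0,0.28],
  ],
)

```text
time: 22.9
tcp_pos: [0.5722, 0.272, -0.0082]
orientation: [0.002, 0.996, 0.085, -0.0]
ft_force: [1.0, -8.4, 2.8]
gripper_width: 0.0545
grasp_force: 3.9
```

Request:
move_arm(
  series=[
    [0,0,0,0,-0.04,0,0.28],
    [0,0,0,0,0,0,0.28],
  ],
)

```text
time: 23.15
tcp_pos: [0.572, 0.2729, -0.0083]
orientation: [0.002, 0.996, 0.086, -0.0]
ft_force: [1.2, -7.6, 3.4]
gripper_width: 0.0545
grasp_force: 4.4
```

Request:
move_arm(
  series=[
    [0,0,0,0,-0.04,0,0.28],
    [0,0,0,0,0,0,0.28],
  ],
)

```text
time: 23.4
tcp_pos: [0.5721, 0.273, -0.0083]
orientation: [0.003, 0.996, 0.086, -0.0]
ft_force: [1.8, -12.5, 2.9]
gripper_width: 0.0547
grasp_force: 5.9
```

Request:
move_arm(
  series=[
    [0,0,0,0,-0.04,0,0.28],
    [0,0,0,0,0,0,0.28],
  ],
)

```text
time: 23.65
tcp_pos: [0.5721, 0.273, -0.0083]
orientation: [0.004, 0.996, 0.086, -0.0]
ft_force: [3.4, -15.2, 4.3]
gripper_width: 0.0543
grasp_force: 7.6
```

```bash
python3 - <<'E'
from h import *
h=np.load("home.npy"); s=sense(); print(inhome(h,np.r_[s["tcp_pos"][:2],0]),s["ft_force"])
im=grab_frame("top"); c=np.zeros((560,800,3),np.uint8); c[:,:420]=cv2.resize(im[195:335,130:235],(420,560),interpolation=cv2.INTER_CUBIC)
c[:380,420:]=cv2.resize(grab_frame("scene")[260:360,370:470],(380,380),interpolation=cv2.INTER_CUBIC)
cv2.imwrite("pics/g5.png",c)
E
```

```text
(array([-9.61363432,  3.19697147]), np.float64(-9.645743374934005)) [  3.37285452 -15.20581359   4.31226795]
```

View pics/g5.png

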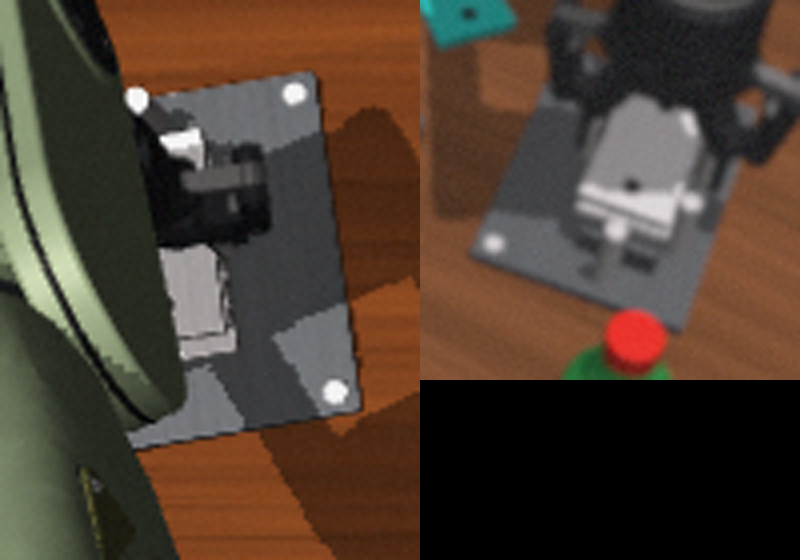

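The y push stopped at 3.2 mm with force rising, as predicted for contact with the side pins. I'm backing off, rising and shutting the fingers, then going to the -x end.

Request:
move_arm(
  series=[
    [0,0,0,0,0.18,0,0.28],
    [0,0,0,0,0,-0.4,0.28],
    [0,0,0,0,0,-0.6,0.28],
    [0,0,0,0,0,-0.6,0.28],
    [0,0,0,-0.5,0,-0.1,-1],
    [0,0,0,-0.8,0,0,-1],
    [0,0,0,-0.8,0,0,-1],
    [0,0,0,-0.4,0,0,-1],
    [0,0,0,0,0,0,-1],
  ],
)

```text
time: 24.88
tcp_pos: [0.4975, 0.2597, 0.0428]
orientation: [0.0, 0.996, 0.085, -0.0]
ft_force: [0.8, 0.1, -0.9]
gripper_width: -0.0004
grasp_force: 0.0
```

```bash
python3 - <<'E'
from h import *
h=np.load("home.npy"); a=h[2]; R=np.array([[np.cos(a),-np.sin(a)],[np.sin(a),np.cos(a)]])
s=sense(); print(inhome(h,np.r_[s["tcp_pos"][:2],0]))
togo(h[:2]+R@[-.086,0],9.65,-.010)
im=grab_frame("top"); c=np.zeros((560,800,3),np.uint8); c[:,:420]=cv2.resize(im[195:335,130:235],(420,560),interpolation=cv2.INTER_CUBIC)
c[:380,420:]=cv2.resize(grab_frame("scene")[260:360,370:470],(380,380),interpolation=cv2.INTER_CUBIC)
cv2.imwrite("pics/g6.png",c)
E
```

```text
(array([-85.41006758,   2.53756819]), np.float64(-9.645743374934005))
t 24.875 yaw 9.77183324536509 tilt 0.013404812256882125 turn units 0.020305540894181462 shift units after turn [-0.02   0.085  1.759] F [ 0.8  0.1 -0.9] w -0.00040650193469531835 tcp [0.4975 0.2597 0.0428]
```

View pics/g6.png

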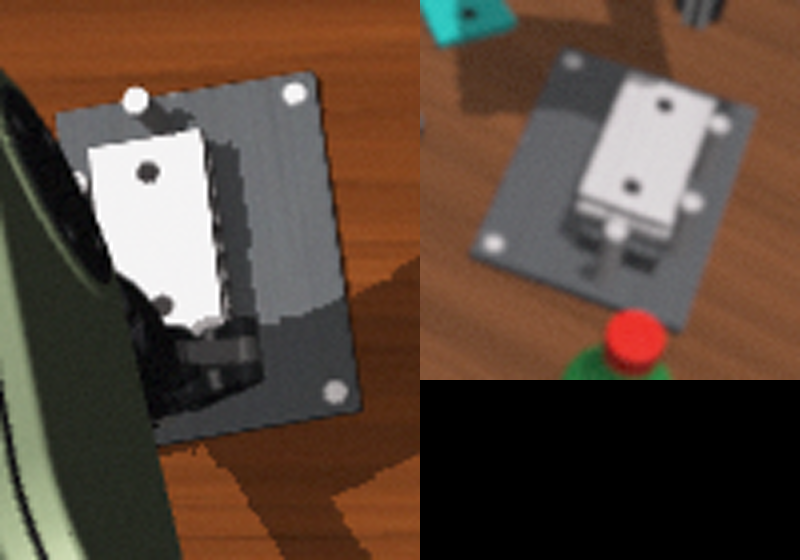

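The pile is square against the side pins, and the gap to the end pin at (136,100) remains. I'm lowering at the -x end and pushing +x.

Request:
move_arm(
  series=[
    [0,0,0.02,-0.1,0.08,0.3,-1],
    [0,0,0,0,0,0.5,-1],
    [0,0,0,0,0,0.5,-1],
    [0,0,0,0,0,0.3,-1],
    [0,0,0,0,0,0.15,-1],
    [0,0,0,0,0,0,-1],
  ],
)

```text
time: 25.72
tcp_pos: [0.4957, 0.2569, -0.0102]
orientation: [0.0, 0.996, 0.084, -0.0]
ft_force: [-0.4, 0.2, 0.2]
gripper_width: 0.0002
grasp_force: 0.0
```

Request:
move_arm(
  series=[
    [0,0,0,0.1,0,0,-1],
    [0,0,0,0.1,0,0,-1],
    [0,0,0,0.1,0,0,-1],
    [0,0,0,0.1,0,0,-1],
    [0,0,0,0,0,0,-1],
  ],
)

```text
time: 26.35
tcp_pos: [0.508, 0.2589, -0.0099]
orientation: [-0.0, 0.996, 0.084, 0.0]
ft_force: [-0.1, 1.0, 0.4]
gripper_width: 0.0
grasp_force: 0.0
```

Request:
move_arm(
  series=[
    [0,0,0,0.08,0,0,-1],
    [0,0,0,0.08,0,0,-1],
    [0,0,0,0,0,0,-1],
  ],
)

```text
time: 26.72
tcp_pos: [0.51, 0.2592, -0.0101]
orientation: [0.001, 0.996, 0.084, -0.003]
ft_force: [-5.7, 0.1, 3.8]
gripper_width: -0.0002
grasp_force: 2.8
```

Request:
move_arm(
  series=[
    [0,0,0,0.08,0,0,-1],
    [0,0,0,0.08,0,0,-1],
    [0,0,0,0,0,0,-1],
  ],
)

```text
time: 27.1
tcp_pos: [0.5113, 0.259, -0.0102]
orientation: [0.001, 0.996, 0.084, -0.006]
ft_force: [-11.8, -1.0, 9.3]
gripper_width: -0.0001
grasp_force: 6.3
```

Request:
move_arm(
  series=[
    [0,0,0,0.08,0,0,-1],
    [0,0,0,0,0,0,-1],
  ],
)

```text
time: 27.35
tcp_pos: [0.5138, 0.2592, -0.0103]
orientation: [0.002, 0.996, 0.084, -0.006]
ft_force: [-11.2, -2.0, 9.8]
gripper_width: -0.0003
grasp_force: 6.0
```

Request:
move_arm(
  series=[
    [0,0,0,0.08,0,0,-1],
    [0,0,0,0,0,0,-1],
    [0,0,0,0,0,0,-1],
  ],
)

```text
time: 27.72
tcp_pos: [0.5163, 0.2596, -0.0102]
orientation: [0.002, 0.996, 0.084, -0.006]
ft_force: [-11.7, -3.2, 8.7]
gripper_width: -0.0001
grasp_force: 5.9
```

Request:
move_arm(
  series=[
    [0,0,0,0.08,0,0,-1],
    [0,0,0,0.08,0,0,-1],
    [0,0,0,0,0,0,-1],
  ],
)

```text
time: 28.1
tcp_pos: [0.5183, 0.2598, -0.0103]
orientation: [0.002, 0.996, 0.083, -0.008]
ft_force: [-17.1, -2.8, 14.7]
gripper_width: -0.0001
grasp_force: 8.8
```

Request:
move_arm(
  series=[
    [0,0,0,0.08,0,0,-1],
    [0,0,0,0.04,0,0,-1],
    [0,0,0,0,0,0,-1],
  ],
)

```text
time: 28.48
tcp_pos: [0.5182, 0.2597, -0.0103]
orientation: [0.003, 0.996, 0.083, -0.012]
ft_force: [-24.2, -2.4, 20.2]
gripper_width: -0.0003
grasp_force: 12.7
```

Request:
move_arm(
  series=[
    [0,0,0,0.06,0,0,-1],
    [0,0,0,0,0,0,-1],
  ],
)

```text
time: 28.72
tcp_pos: [0.5181, 0.2597, -0.0103]
orientation: [0.003, 0.996, 0.083, -0.014]
ft_force: [-28.2, -2.6, 22.5]
gripper_width: 0.0003
grasp_force: 14.7
```

The pile stopped earlier than predicted. I'm backing off and looking.

Request:
move_arm(
  series=[
    [0,0,0,-0.4,0,0,-1],
    [0,0,0,-0.3,0,0,-1],
    [0,0,0,0,0,-0.9,-1],
    [0,0,0,0,0,-0.9,-1],
    [0,0,0,0,1,0,-1],
    [0,0,0,0,1,0,-1],
    [0,0,0,0,1,0,-1],
    [0,0,0,0,1,0,-1],
    [0,0,0,0,1,0,-1],
    [0,0,0,0,0,0,-1],
  ],
)

```text
time: 29.98
tcp_pos: [0.5372, 0.1101, 0.0441]
orientation: [0.0, 0.997, 0.082, 0.001]
ft_force: [-0.7, -0.1, 0.4]
gripper_width: 0.0001
grasp_force: 0.0
```

```bash
python3 - <<'E'
from h import *
h=np.load("home.npy"); s=sense(); print(s["tcp_pos"],s["orientation"])
im=grab_frame("top"); sc=grab_frame("scene"); cv2.imwrite("pics/t7.png",im); cv2.imwrite("pics/s7.png",sc)
c=np.zeros((600,800,3),np.uint8)
a=cv2.resize(im[205:305,135:225],(540,600),interpolation=cv2.INTER_CUBIC)
L,W=.045,.025; ca,sa=np.cos(h[2]),np.sin(h[2])
for z,col in((.05,(0,0,255)),):
    P=np.array([[h[0]+ca*x-sa*y,h[1]+sa*x+ca*y,z] for x,y in((L,W),(L,-W),(-L,-W),(-L,W))])
    q=((proj("top",P)-[135,205]+.5)*6).astype(int); cv2.polylines(a,[q.reshape(-1,1,2)],True,col,1)
c[:,:540]=a; c[:260,540:]=cv2.resize(sc[270:350,390:470],(260,260),interpolation=cv2.INTER_CUBIC)
cv2.imwrite("pics/g7.png",c)
E
```

```text
[0.53719378 0.11006493 0.04411955] [1.06027736e-04 9.96602013e-01 8.23653392e-02 6.05920608e-04]
```

View pics/g7.png

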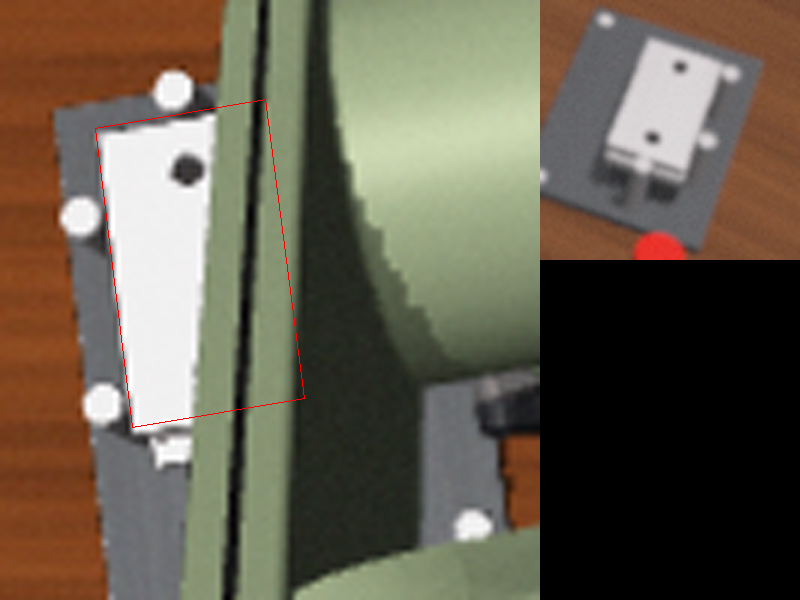

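The last picture shows the top plate about 1 mm from the end pin. The low plate still sticks out about 8 mm at the -x end, at (172,450). The push jammed because the fingers were pressing down (Fz 22 N), so I'll push again while keeping Fz near zero.

```bash
python3 - <<'E'
from h import *
h=np.load("home.npy"); a=h[2]; R=np.array([[np.cos(a),-np.sin(a)],[np.sin(a),np.cos(a)]])
togo(h[:2]+R@[-.076,-.001],9.65,-.012)
E
```

```text
t 30.075 yaw 9.56988649487461 tilt 0.0499118667270707 turn units -0.013352250854231862 shift units after turn [-0.15  -4.961  1.87 ] F [ 0.5  0.4 -0.2] w 1.888962221743841e-05 tcp [0.5367 0.1118 0.0441]
```

Request:
move_arm(
  series=[
    [0,0,0,-0.15,-0.96,0,-1],
    [0,0,0,0,-1,0,-1],
    [0,0,0,0,-1,0,-1],
    [0,0,0,0,-1,0,-1],
    [0,0,0,0,-1,0,-1],
    [0,0,0,0,0,0.5,-1],
    [0,0,0,0,0,0.6,-1],
    [0,0,0,0,0,0.5,-1],
    [0,0,0,0,0,0.27,-1],
    [0,0,0,0,0,0,-1],
  ],
)

```text
time: 31.32
tcp_pos: [0.5066, 0.2571, -0.0127]
orientation: [0.0, 0.996, 0.084, -0.001]
ft_force: [1.1, 0.1, 0.6]
gripper_width: -0.0002
grasp_force: 0.0
```

Request:
move_arm(
  series=[
    [0,0,0,0.1,0,0,-1],
    [0,0,0,0.1,0,0,-1],
    [0,0,0,0.1,0,0,-1],
    [0,0,0,0.08,0,0,-1],
    [0,0,0,0,0,0,-1],
  ],
)

```text
time: 31.95
tcp_pos: [0.5184, 0.2595, -0.012]
orientation: [0.0, 0.996, 0.084, 0.0]
ft_force: [0.5, -0.4, -0.4]
gripper_width: 0.0
grasp_force: 0.0
```

Request:
move_arm(
  series=[
    [0,0,0,0.06,0,-0.03,-1],
    [0,0,0,0.04,0,-0.03,-1],
    [0,0,0,0,0,0,-1],
  ],
)

```text
time: 32.33
tcp_pos: [0.5189, 0.2592, -0.0111]
orientation: [0.001, 0.996, 0.084, -0.002]
ft_force: [-5.7, -1.3, -3.8]
gripper_width: -0.0001
grasp_force: 2.6
```

Request:
move_arm(
  series=[
    [0,0,0,0.06,0,-0.03,-1],
    [0,0,0,0.04,0,-0.03,-1],
    [0,0,0,0,0,0,-1],
  ],
)

```text
time: 32.7
tcp_pos: [0.5218, 0.2595, -0.0095]
orientation: [0.001, 0.996, 0.084, -0.003]
ft_force: [-5.3, -1.3, -4.5]
gripper_width: 0.0004
grasp_force: 2.5
```

Request:
move_arm(
  series=[
    [0,0,0,0.05,0,-0.01,-1],
    [0,0,0,0.05,0,-0.01,-1],
    [0,0,0,0,0,0,-1],
  ],
)

```text
time: 33.08
tcp_pos: [0.5249, 0.2601, -0.0089]
orientation: [0.001, 0.996, 0.084, -0.002]
ft_force: [-4.3, -1.0, -4.0]
gripper_width: -0.0
grasp_force: 2.5
```

Request:
move_arm(
  series=[
    [0,0,0,0.05,0,-0.01,-1],
    [0,0,0,0.04,0,-0.01,-1],
    [0,0,0,0,0,0,-1],
  ],
)

```text
time: 33.45
tcp_pos: [0.5274, 0.2605, -0.0084]
orientation: [0.001, 0.996, 0.084, -0.003]
ft_force: [-5.1, -1.2, -4.3]
gripper_width: -0.0002
grasp_force: 2.7
```

Request:
move_arm(
  series=[
    [0,0,0,0.05,0,-0.01,-1],
    [0,0,0,0,0,0,-1],
  ],
)

```text
time: 33.7
tcp_pos: [0.5283, 0.2605, -0.0082]
orientation: [0.001, 0.996, 0.084, -0.003]
ft_force: [-7.0, -0.5, -4.1]
gripper_width: 0.0
grasp_force: 3.3
```

Request:
move_arm(
  series=[
    [0,0,0,0.06,0,-0.02,-1],
    [0,0,0,0.04,0,-0.02,-1],
    [0,0,0,0,0,0,-1],
  ],
)

```text
time: 34.08
tcp_pos: [0.5281, 0.2601, -0.0079]
orientation: [0.002, 0.996, 0.084, -0.006]
ft_force: [-11.1, -1.9, -3.3]
gripper_width: -0.0
grasp_force: 5.7
```

Request:
move_arm(
  series=[
    [0,0,0,0.06,0,-0.03,-1],
    [0,0,0,0.04,0,-0.03,-1],
    [0,0,0,0,0,0,-1],
  ],
)

```text
time: 34.45
tcp_pos: [0.528, 0.2596, -0.007]
orientation: [0.003, 0.996, 0.084, -0.01]
ft_force: [-16.3, -3.0, -2.9]
gripper_width: -0.0001
grasp_force: 8.1
```

Hard stop on the end pin at the expected place. I'm backing off and repeating the y push to reseat the pile on the side pins.

Request:
move_arm(
  series=[
    [0,0,0,-0.4,0,0,-1],
    [0,0,0,-0.3,0,0,-1],
    [0,0,0,0,0,-0.6,-1],
    [0,0,0,0,0,-0.8,-1],
    [0,0,0,0,0,-0.5,-1],
    [0,0,0,0.7,0,0,0.5],
    [0,0,0,0.8,0,0,0.5],
    [0,0,0,0.5,0,0,0.5],
    [0,0,0,0,0,0,0.5],
  ],
)

```text
time: 35.58
tcp_pos: [0.5764, 0.2693, 0.053]
orientation: [-0.0, 0.996, 0.084, 0.0]
ft_force: [-0.4, 0.0, 0.4]
gripper_width: 0.064
grasp_force: 0.0
```

```bash
python3 - <<'E'
from h import *
h=np.load("home.npy"); a=h[2]; R=np.array([[np.cos(a),-np.sin(a)],[np.sin(a),np.cos(a)]])
togo(h[:2]+R@[-.010,-.0005],9.65,-.0085)
E
```

```text
t 35.575 yaw 9.596242376718214 tilt 0.03498195365463765 turn units -0.008959603880297706 shift units after turn [-0.133 -0.023  2.049] F [-0.4  0.   0.4] w 0.06399766716374512 tcp [0.5764 0.2693 0.053 ]
```

Request:
move_arm(
  series=[
    [0,0,0,-0.13,0,0.5,0.5],
    [0,0,0,0,0,0.6,0.5],
    [0,0,0,0,0,0.5,0.5],
    [0,0,0,0,0,0.3,0.5],
    [0,0,0,0,0,0.15,0.5],
    [0,0,0,0,0,0,0.28],
    [0,0,0,0,0,0,0.28],
    [0,0,0,0,0,0,0.28],
  ],
)

```text
time: 36.58
tcp_pos: [0.5721, 0.2687, -0.0079]
orientation: [-0.0, 0.996, 0.084, 0.001]
ft_force: [-0.7, 0.4, -0.6]
gripper_width: 0.0545
grasp_force: 0.0
```

Request:
move_arm(
  series=[
    [0,0,0,0,-0.06,0,0.28],
    [0,0,0,0,-0.06,0,0.28],
    [0,0,0,0,0,0,0.28],
  ],
)

```text
time: 36.95
tcp_pos: [0.5712, 0.272, -0.0083]
orientation: [0.0, 0.996, 0.084, 0.0]
ft_force: [-0.3, -1.1, 0.0]
gripper_width: 0.0547
grasp_force: 0.6
```

Request:
move_arm(
  series=[
    [0,0,0,0,-0.05,-0.01,0.28],
    [0,0,0,0,-0.04,-0.01,0.28],
    [0,0,0,0,0,0,0.28],
  ],
)

```text
time: 37.33
tcp_pos: [0.5702, 0.273, -0.0083]
orientation: [0.001, 0.996, 0.084, -0.001]
ft_force: [1.1, -6.9, -0.9]
gripper_width: 0.0546
grasp_force: 3.2
```

Request:
move_arm(
  series=[
    [0,0,0,0,-0.06,-0.02,0.28],
    [0,0,0,0,-0.06,-0.02,0.28],
    [0,0,0,0,0,0,0.28],
  ],
)

```text
time: 37.7
tcp_pos: [0.5698, 0.2731, -0.0081]
orientation: [0.004, 0.996, 0.085, -0.001]
ft_force: [4.2, -14.8, -2.6]
gripper_width: 0.0548
grasp_force: 8.1
```

Request:
move_arm(
  series=[
    [0,0,0,0,0.15,0,0.28],
    [0,0,0,0,0.07,0,0.4],
    [0,0,0,0,0,-0.4,0.4],
    [0,0,0,0,0,-0.8,0.4],
    [0,0,0,0,0,-0.8,0.4],
    [0,0,0,-1,0.6,-0.5,0.4],
    [0,0,0,-1,1,0,0.4],
    [0,0,0,-1,1,0,0.4],
    [0,0,0,-1,1,0,0.4],
    [0,0,0,-1,1,0,0.4],
  ],
)

```text
time: 38.95
tcp_pos: [0.4461, 0.1104, 0.0696]
orientation: [-0.0, 0.996, 0.084, 0.001]
ft_force: [-0.1, 0.0, 0.3]
gripper_width: 0.0596
grasp_force: 0.0
```

Request:
move_arm(
  series=[
    [0,0,0,-0.5,1,0,0.4],
    [0,0,0,0,1,0,0.4],
    [0,0,0,0,1,0,0.4],
    [0,0,0,0,1,0,0.4],
    [0,0,0,0,1,0,0.4],
    [0,0,0,0,0,0,0.4],
  ],
)

```text
time: 39.7
tcp_pos: [0.4578, -0.0406, 0.0695]
orientation: [0.0, 0.997, 0.083, 0.001]
ft_force: [0.9, 0.4, -0.1]
gripper_width: 0.0598
grasp_force: 0.0
```

```bash
python3 - <<'E'
from h import *
print(sense()["tcp_pos"],sense()["time"])
h=np.load("home.npy"); im=np.mean([grab_frame("top").astype(float) for _ in range(3)],0); cv2.imwrite("pics/t8.png",im)
g=im.min(2); m=(g>150).astype(np.uint8); n,l,st,ce=cv2.connectedComponentsWithStats(m)
for i in range(1,n):
    if st[i,4]>8 and 130<ce[i][0]<230 and 205<ce[i][1]<310: print(st[i],ce[i].round(1))
i=l[265,180]; pts=np.argwhere(l==i)[:,::-1]
w=unproj("top",pts,0.050)[:,:2]-h[:2]; c,s=np.cos(h[2]),np.sin(h[2]); w=w@np.array([[c,-s],[s,c]])*1000
print("home-frame bounds at z=.05",np.percentile(w,[.5,50,99.5],axis=0).round(1)); print(cv2.minAreaRect(w.astype(np.float32)))
# -x end: brightness profile along x for several y strips; expected edges if piled at home
for y in(-.015,0,.015):
    P=np.array([[h[0]+c*x-s*y,h[1]+s*x+c*y,.05] for x in np.arange(-.065,-.035,.002)])
    q=proj("top",P).astype(np.float32); print(y,cv2.remap(g.astype(np.float32),q[:,:1],q[:,1:],1).ravel().astype(int))
for x in(-.03,0,.03):
    P=np.array([[h[0]+c*x-s*y,h[1]+s*x+c*y,.05] for y in np.arange(-.040,-.018,.002)])
    q=proj("top",P).astype(np.float32); print(x,cv2.remap(g.astype(np.float32),q[:,:1],q[:,1:],1).ravel().astype(int))
E
```

```text
[ 0.45777172 -0.04063749  0.0694662 ] 39.7
[161 217   6   6  33] [163.4 219.6]
[201 216   6   5  26] [203.2 217.9]
[ 145  222   40   54 1425] [167.  248.1]
[149 269   6   7  35] [151.6 271.9]
[211 290   6   6  29] [213.3 292.6]
home-frame bounds at z=.05 [[-43.9 -24.3]
 [  1.1   1.2]
 [ 44.6  35.4]]
((0.499176025390625, 6.654909133911133), (62.36396789550781, 89.33942413330078), 89.7670669555664)
-0.015 [108 109 110 108 108 106  73  56  59  77 126 239 239 239 239]
0 [110 110 109 111 109 109  97  55  56  61 126 224 239 239 238]
0.015 [111 112 112 111 111 110 109 107  59  54 127 239 239 239 239]
-0.03 [ 97  67  57  55  55  54  44  53 141 236 239]
0 [ 83  59  56  56  55  51  40  43 164 238 239]
0.03 [ 83  58  57  54  55  49  66  56 199 238 239][ WARN:0@3.827] global loadsave.cpp:1063 imwrite_ Unsupported depth image for selected encoder is fallbacked to CV_8U.
```

The top plate's edges sit on home to within 1 mm, and no lower plate shows beyond its -x or -y edge. I'm handing in.

```bash
python3 -c "
from workcell import *
print(job_done())"
```

```text
the job is handed in; nothing more can be done
None
```

I set the third plate on the pile and pushed all three against the side and end pins; in the final camera check the top plate sat within 1 mm of home and neither lower plate showed past it. I handed the job in at about 40 s, and no verdict came back.

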